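# Clamp a tube in the bench vice and lock it

## Robot

A 6-joint arm with a two-finger parallel gripper is mounted at the origin on the work surface. World frame = base frame: x ahead of the robot, y to its left, z up, the work surface at z = 0. Lengths are in m, angles in rad, forces in N, time in s.
With the tool pointing down it reaches from about 0.225 to 0.725 m from the base axis. Payload 3.1 kg.
Tool frame: the origin (TCP) lies on the front face of the gripper's body, between the roots of the fingers; the fingertips stand 73 mm ahead of it and the grasp point (between the pads) lies 54 mm ahead of it; z points along the fingers, y is the line along which they close (so a half turn about z gives the same grasp; the last joint's range is limited). The gripper opens to 85 mm and grips with 20 to 120 N. Pads are 22 mm wide; open, the fingers measure 114 mm over their backs; the gripper's body (76 mm by 85 mm) begins 54 mm behind the grasp point. The pads swing forward as they close: fully open they stand 13 mm farther back than shut.
Start: joints at [-1.475, 0.048, 0.099, 1.622, 0, 1.443], TCP at [0.117, -0.512, 0.304] pointing down, gripper open.
Joint ranges: [-2.91, 2.91], [-0.99, 1.94], [-1.21, 1.42], [-2.12, 2.29], [-1.49, 1.47], [-3.14, 3.14]. Speed limits (rad/s): [2.79, 2.79, 3.14, 3.14, 3.14, 3.14].

## Interface

Orientations are given as a 3x3 rotation matrix whose columns are the frame's x, y, z axes.
In Python, from plant import ctrl gives the robot as it stands.
- The arm moves only by the shell command python3 -m inch 'ROWS' [FORCE]. ROWS is JSON, a list of rows, each a list of 3 entries, a list of its own where there are three numbers: the shift along the tool's x, y, z scaled (see below), then the turn about the tool's z scaled (see below), then the closure, from -1 (fully open) to 1 (shut). In form: [[[x, y, z], spin, grip], ...]. A call has 1 to 5 rows; each row is the pose to reach, as a shift and turn from the pose commanded when the call began, along the tool's axes at that moment, turning the shorter way round; what a row does not reach only later rows make up. The controller multiplies each number of a shift by 0.25 m and each number of a turn by 180 degrees. A row lasts 1/10 s, in which the tool goes at most 50 mm and 8.59 degrees, less where a joint would pass 70% of its speed; a pose out of reach is approached as far as the arm can. A call with a number of a shift or a turn outside -1 to 1 is refused whole. A call with a gripper value outside its range is refused whole. The fingers move at their own pace and stop on an object; FORCE is the grip in N (left out, the last holds). Time passes only in rows, so rows that repeat a pose let the fingers close. It gives the time, the measured TCP pose, the force, the opening and the grip force at its end, in the units of the state.
- ctrl.state(): the state, without advancing time (a new reading comes with each control period).
- ctrl.grab_frame(name): name is "side" or "top"; returns the picture (384x512x3 uint8, red, green, blue); there is no depth.
- ctrl.get_calibration(name): a dict with "intrinsics" (3x3 intrinsics, pixels), "D" ([k1, k2, p1, p2, k3] as OpenCV has them; the pictures are not rectified), "cam_to_world" (4x4, takes a point from camera to world coordinates). Camera axes: x right, y down, z forward; pixel columns grow to the right and rows downward; lengths in m; the calibration is good to about 2 mm. A picture is of the moment at which its call begins. get_calibration takes no time and is no camera call.
- ctrl.sign_off(): hands the job in; it is judged then, once.
Trained networks look in the newest picture that a camera, given by its name, has taken for a name from the list of things; names that differ only in an ending like _2 or _b are one class to them, and where a whole thing is asked for, a point or a joint stands for the part that bears it (a point fixed in the world has none). Each returns a list of dicts, best first, with "conf" (0 to 1); they miss things now and then, are a little off and sometimes report something else, mostly with a low value. They report only what shows in the picture. A call takes as long as a camera call. They do not tell look-alikes from the thing itself.
- ctrl.spot_in(camera, query): "box" ([left, top, width, height] in pixels, round what is visible of it).
- ctrl.silhouettes(camera, query): "pixels" (384x512 bool, what is visible of it) and "box" ([left, top, width, height] in pixels, round what is visible of it).
The state is a dict: "clock": time; "joint_positions": joint angles; "dq": joint speeds; "effort": joint torques, N m; "tool_pos": TCP position; "tool_rot": TCP orientation; "force": force on the tool from outside, world axes, zero at the start; "torque": the same for the moment, N m; "finger_gap": opening from 0.0 (shut) to 1.0 (fully open); "grip_force": force on a finger pad.
Only numpy, scipy, OpenCV 4.12 (cv2) and the standard library are available. Lean on these libraries where they do the work, as an engineer would, in place of code of your own. Each camera call takes 0.05 s, during which the arm holds its last target. There are 200 camera calls.

## Task

Clamp the longer of the two pieces of steel tube in the bench vice: set it down on the vice bed between the open jaws, standing on its narrow side as it does now, running along the jaws and about centred in them, and let go. Push the sliding jaw by its upright handle until you feel the tube squeezed firmly between both jaws, and only then press the raised lock lever all the way down. Leave the shorter tube, the hammer and the bearing ring lying where they are.

Things in the scene. Friction and masses are not known exactly. Their poses are not given: they have to be found in the camera images.
- tube: the longer piece of dark rectangular steel tube, hollow, open at both ends: 140 mm long (its x), 40 mm wide (its y), 60 mm tall (its z), 4 mm walls, about 0.6 kg. Origin: centre of its underside. It stands on a 40 mm wide side.
- short_tube: the shorter piece of the same tube, 90 mm long (its x), 40 mm wide, 60 mm tall; to be left alone. Origin: centre of its underside.
- vice: blue bench vice, fixed. Flat bed, top 30 mm above the origin. Jaws 110 mm wide (its x), 26 mm high above the bed, closing along its y: fixed jaw face at y = +20 mm, sliding jaw on the -y side, closing to +y. Origin at bench height, midway along the jaws, 20 mm before the fixed face: a clamped 40 mm tube is centred at x = y = 0. Lock lever at its +x side.
- jaw (a joint): opening between the two jaw faces in m: 0 jaws shut, 0.090 fully open. The slide is stiff (it takes some 6 N) and stays where it is left.
- jaw_handle (a point): middle of the top of the sliding jaw's upright push handle, a blue plate 70 mm wide (vice x), 12 mm thick (vice y), 86 mm behind the sliding jaw's face. Its top is 86 mm above the bench, 36 mm above the jaw's carriage. Push it towards the vice's +y.
- lever (a joint): angle of the lock lever in rad: 0 pressed fully down (level, pointing to the vice's -y), 1.3 fully raised. The stiff hinge holds it where it is left; turning it takes about 0.3 N m. It turns about the vice's x axis through lever_hinge.
- lever_grip (a point): centre of the lever's black grip, 100 mm from the hinge; the grip is 50 mm long along the lever, 20 mm wide, 16 mm thick. The lever's far end is 125 mm from the hinge.
- lever_hinge (a point): centre of the lock lever's hinge, in the vice's frame at x 95, y 62, z 50 mm.
- hammer: a hammer lying on the bench, to be left alone.
- bearing: a steel bearing ring, 90 mm outside diameter, 52 mm hole, 22 mm high, lying on the bench; to be left alone.
Mind the look-alikes: they are no part of the job. What is shaped like the tube but orange or red is not meant.

How it is judged:
By the outcome, as a careful person would: the job done as asked, in the order asked, and still so for the second after the job is handed in, with the robot touching nothing.
It also fails if it takes over 62 s, if anything falls off the work surface, if the arm or the gripper's body presses on something with over 40 N, if the wrist force passes 120 N, or if a joint passes its speed limit or range.

## Working session

There is one attempt and no reset: what is moved stays moved. The work goes in short steps, Python scripts to look and compute and a shell command to move; the robot and the scene stay as the last step left them, time stands still between calls to the robot, and variables do not carry over. Pictures are saved under pics/ and viewed, at most 10 in all, crops included, and the job is handed in when it is done.

```bash
mkdir -p pics; ls; python3 - <<'E'
from plant import ctrl
import cv2,numpy as np
for n in("top","side"):
    f=ctrl.grab_frame(n); cv2.imwrite(f"pics/{n}0.png",f[:,:,::-1])
    c=ctrl.get_calibration(n); print(n,{k:np.round(v,3).tolist() for k,v in c.items()})
    for q in("tube","vice","jaw_handle","lever_grip","lever","jaw"):
        print(q,[(np.round(d['box']).tolist(),round(d['conf'],2)) for d in ctrl.spot_in(n,q)][:5])
print(ctrl.state())
E
```

```text
pics
top {'intrinsics': [[423.255, 0.0, 245.349], [0.0, 423.255, 193.784], [0.0, 0.0, 1.0]], 'D': [-0.103, 0.0, 0.0, 0.0, 0.0], 'cam_to_world': [[0.024, -0.996, 0.082, 0.444], [-0.999, -0.026, -0.023, 0.053], [0.025, -0.082, -0.996, 1.178], [0.0, 0.0, 0.0, 1.0]]}
tube [([138.0, 204.0, 56.0, 40.0], 0.9), ([108.0, 256.0, 53.0, 46.0], 0.71)]
vice [([283.0, 160.0, 102.0, 74.0], 0.75)]
jaw_handle [([338.0, 173.0, 42.0, 43.0], 0.6)]
lever_grip [([290.0, 159.0, 36.0, 19.0], 0.64)]
lever [([287.0, 158.0, 44.0, 20.0], 0.82)]
jaw [([338.0, 177.0, 41.0, 38.0], 0.89)]
side {'intrinsics': [[430.543, 0.0, 260.507], [0.0, 430.543, 192.511], [0.0, 0.0, 1.0]], 'D': [-0.092, 0.0, 0.0, 0.0, 0.0], 'cam_to_world': [[-0.936, -0.205, 0.286, 0.242], [-0.351, 0.504, -0.789, 0.872], [0.017, -0.839, -0.544, 0.688], [0.0, 0.0, 0.0, 1.0]]}
tube [([271.0, 202.0, 26.0, 51.0], 0.97), ([242.0, 252.0, 55.0, 60.0], 0.9), ([302.0, 291.0, 54.0, 80.0], 0.74)]
vice [([257.0, 141.0, 66.0, 65.0], 0.92)]
jaw_handle [([275.0, 143.0, 41.0, 30.0], 0.59), ([255.0, 140.0, 68.0, 65.0], 0.26)]
lever_grip [([261.0, 140.0, 3.0, 45.0]
[... 194 characters left out ...]
78e+00,
        2.18631686e-05,  1.44301410e+00]), 'dq': array([ 0.00163004, -0.00031566, -0.00091748, -0.00196221, -0.00071635,
       -0.00085691]), 'effort': array([-5.83790606e-04, -3.38502789e+01,  3.20054197e+01,  8.78949613e-04,
       -1.88192334e-04,  1.91320794e-06]), 'tool_pos': array([ 0.1165112 , -0.51190327,  0.30395622]), 'tool_rot': array([[ 9.75064156e-01,  2.21923165e-01,  2.79651156e-05],
       [ 2.21923166e-01, -9.75064154e-01, -6.23135282e-05],
       [ 1.34389664e-05,  6.69657948e-05, -9.99999998e-01]]), 'force': array([-0.0723248 , -0.32051539, -0.27483851]), 'torque': array([-0.00234889,  0.0477275 , -0.01083045]), 'grip_force': 0.0, 'finger_gap': 1.0013501581473667}
```

```bash
python3 - <<'E'
import cv2,numpy as np
t=cv2.imread('pics/top0.png');s=cv2.imread('pics/side0.png')
cv2.imwrite('pics/tc.png',cv2.resize(t[120:345,90:390],None,fx=2.66,fy=2.66,interpolation=cv2.INTER_CUBIC))
cv2.imwrite('pics/sc.png',cv2.resize(s[110:380,170:400],None,fx=2.2,fy=2.2,interpolation=cv2.INTER_CUBIC))
E
```

```text
(no output)
```

View pics/tc.png

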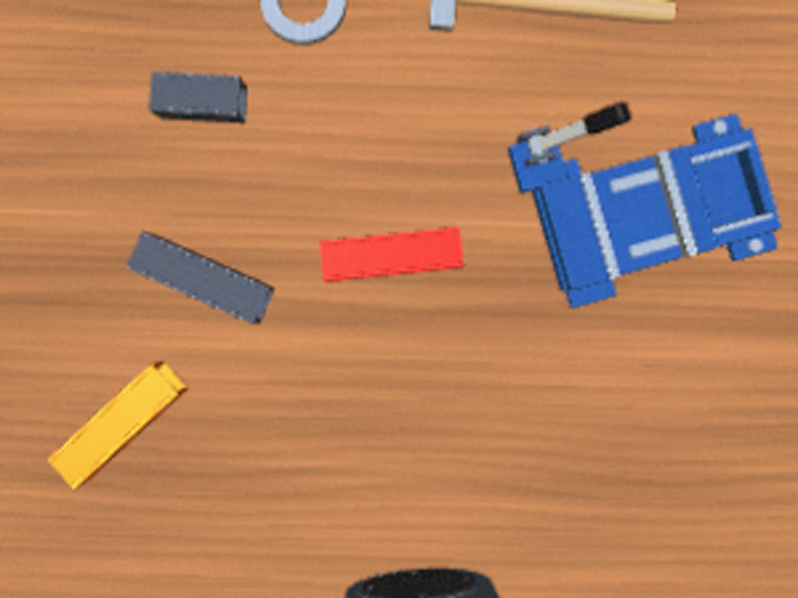

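View pics/sc.png

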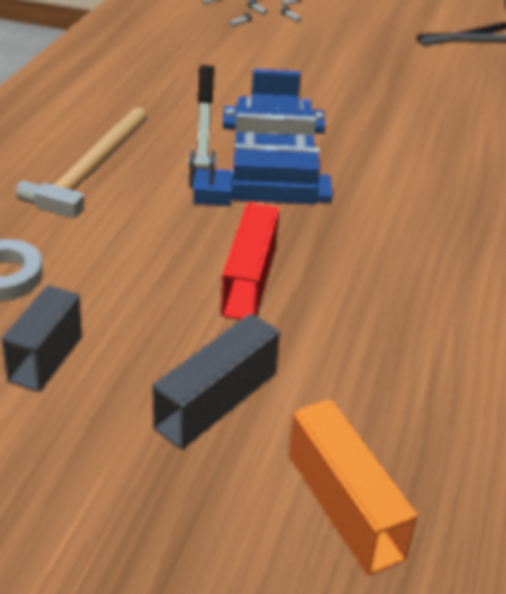

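The top crop shows the long dark tube at (200,277), the short one at (197,97), and orange and red look-alikes. The vice is on the right, with its handle plate at (750,178) and the raised lever at (580,128). Next I'll zoom in on the vice and fit its pose and the tube's.

```bash
cat > h.py <<'E'
import cv2,numpy as np
from plant import ctrl
def ray(n,px):
    c=ctrl.get_calibration(n);T=np.array(c["cam_to_world"])
    u=cv2.undistortPoints(np.array(px,float).reshape(-1,1,2),np.array(c["intrinsics"]),np.array(c["D"])).reshape(-1,2)
    return T[:3,3],np.c_[u,np.ones(len(u))]@T[:3,:3].T
def at(n,px,z):
    o,d=ray(n,px); return o+d*((z-o[2])/d[:,2])[:,None]
def proj(n,P):
    c=ctrl.get_calibration(n);W=np.linalg.inv(np.array(c["cam_to_world"]))
    return cv2.projectPoints(np.array(P,float).reshape(-1,1,3),cv2.Rodrigues(W[:3,:3])[0],W[:3,3],np.array(c["intrinsics"]),np.array(c["D"]))[0].reshape(-1,2)
E
python3 - <<'E'
from h import *
t=cv2.imread('pics/top0.png');s=cv2.imread('pics/side0.png')
cv2.imwrite('pics/tv.png',cv2.resize(t[150:240,275:390],None,fx=6.6,fy=6.6,interpolation=cv2.INTER_CUBIC))
cv2.imwrite('pics/sv.png',cv2.resize(s[135:210,250:325],None,fx=8,fy=8,interpolation=cv2.INTER_CUBIC))
for n in("top","side"):
    ctrl.grab_frame(n)
    for m in ctrl.silhouettes(n,"tube"):
        p=m["pixels"].astype(np.uint8)
        c=max(cv2.findContours(p,0,2)[0],key=cv2.contourArea)
        q=cv2.boxPoints(cv2.minAreaRect(c)); print(n,m["conf"],m["box"],q.round(1).tolist())
        if n=="top":
            w=at(n,q,.06);print(w.round(4).tolist(),w.mean(0),np.linalg.norm(np.diff(w,axis=0),axis=1))
E
```

```text
top 0.96 [136.6, 206.9, 59.3, 35.3] [[136.5, 221.5], [143.5, 205.1999969482422], [193.8000030517578, 226.8000030517578], [186.8000030517578, 243.10000610351562]]
[[0.4552, 0.3135, 0.06], [0.4987, 0.2967, 0.06], [0.4454, 0.1615, 0.06], [0.4022, 0.1786, 0.06]] [0.45036817 0.23759906 0.06      ] [0.04665783 0.14535654 0.04641252]
top 0.91 [208.9, 208.0, 56.6, 19.4] [[209.39999389648438, 208.10000610351562], [262.6000061035156, 203.3000030517578], [264.1000061035156, 220.5], [210.89999389648438, 225.39999389648438]]
[[0.4955, 0.122, 0.06], [0.5118, -0.0183, 0.06], [0.4663, -0.0234, 0.06], [0.4502, 0.1166, 0.06]] [0.48094639 0.04922767 0.06      ] [0.14127667 0.04575058 0.14087585]
top 0.65 [109.8, 254.2, 53.6, 47.6] [[107.5999984741211, 292.5], [149.39999389648438, 253.89999389648438], [160.60000610351562, 266.0], [118.80000305175781, 304.6000061035156]]
[[0.2669, 0.3834, 0.06], [0.3713, 0.2761, 0.06], [0.3405, 0.2456, 0.06], [0.2363, 0.3527, 0.06]] [0.30371569 0.31444653 0.06      ] [0.14973291 0.0434026  0.14944088]
side 0.98 [301.6, 291.6, 58.1, 77.6] [[291.3999938964844, 304.1000061035156], [320.8999938964844, 284.3999938964844], [368.29998779296875, 355.5], [338.79998779296875, 375.20001220703125]]
side 0.6 [270.2, 201.0, 26.4, 52.7] [[265.0, 251.8000030517578], [281.70001220703125, 199.6999969482422], [301.3999938964844, 206.0], [284.79998779296875, 258.1000061035156]]
side 0.58 [239.2, 249.0, 58.9, 63.3] [[229.39999389648438, 291.1000061035156], [287.20001220703125, 248.10000610351562], [306.29998779296875, 273.79998779296875], [248.5, 316.79998779296875]]
```

View pics/tv.png

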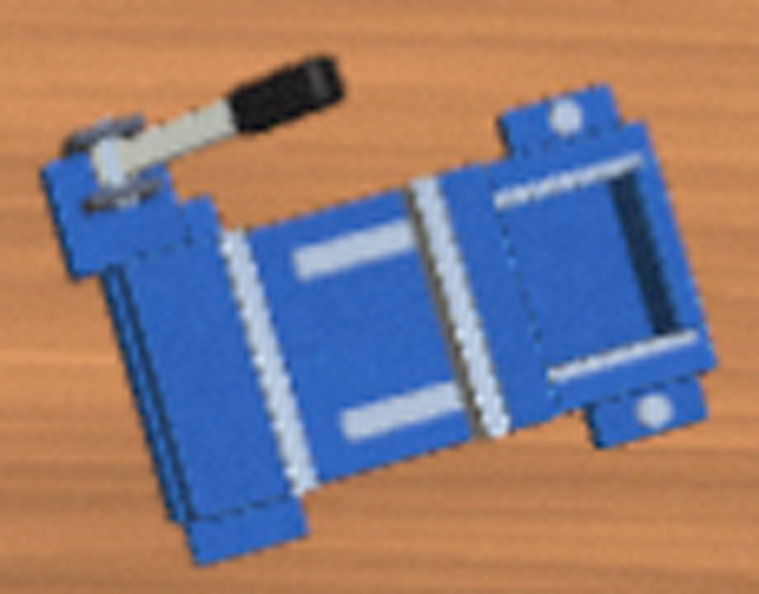

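View pics/sv.png

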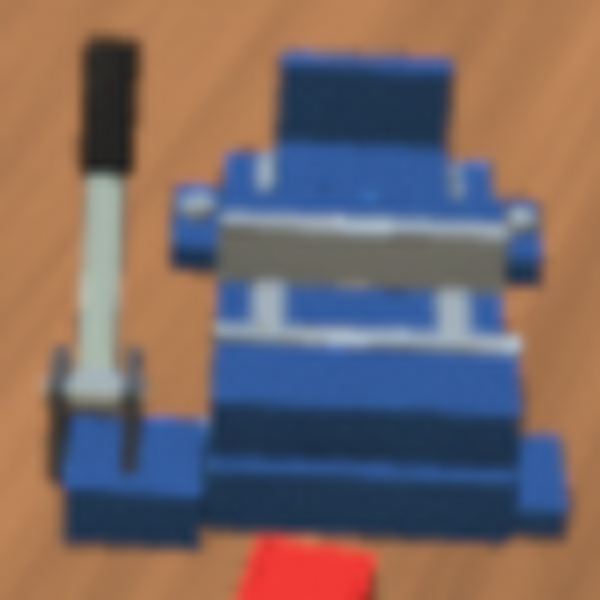

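The vice zoom shows the fixed jaw edge from (247,232) to (316,484) and the sliding jaw edge from (413,180) to (482,437). In the side crop the handle top is at (282,58)–(452,66). I'll fit the vice pose, jaw opening, lever angle and tube pose to both views.

```bash
python3 - <<'E'
from h import *
from scipy.optimize import least_squares
tp=lambda p:(np.array(p)+.5)/6.6-.5+[275,150]
sp=lambda p:(np.array(p)+.5)/8-.5+[250,135]
def model(v):
    x,y,a,o,l=v; R=np.array([[np.cos(a),-np.sin(a),0],[np.sin(a),np.cos(a),0],[0,0,1]])
    L=lambda *P:np.array(P)@R.T+[x,y,0]
    f=[(.055,.02,.056),(-.055,.02,.056)];m=[(.055,.02-o,.056),(-.055,.02-o,.056)]
    hd=[(.035,-.066-o,.086),(-.035,-.066-o,.086)]; g=[(.095,.062-.1*np.cos(l),.05+.1*np.sin(l))]
    return L(*f,*m,*hd,*g,(.095,.062,.05))
ot=tp([(247,232),(316,484),(413,180),(482,437),(645,166),(692,333),(285,97),(112,162)])
os_=sp([(218,321),(520,336),(220,224),(504,236),(283,57),(452,65),(109,105),(95,383)])
def r(v):
    P=model(v); return np.r_[(proj("top",P)-ot).ravel(),(proj("side",P)-os_).ravel()]
s=least_squares(r,[.53,-.17,.25,.08,1.1],loss="soft_l1")
print(s.x.round(4));print(r(s.x).reshape(2,-1,2).round(1).tolist());print(model(s.x).round(4).tolist())
# tube
ts=ctrl.get_calibration("top")
def box(v,Lx=.14):
    c,q=np.cos(v[2]),np.sin(v[2]);return np.array([(v[0]+c*i*Lx/2-q*j*.02,v[1]+q*i*Lx/2+c*j*.02,z) for i in(1,-1) for j in(1,-1) for z in(0,.06)])
obs={}
for n in("top","side"):
    ctrl.grab_frame(n)
    for m in ctrl.silhouettes(n,"tube"):
        b=m["box"]; 
        if abs(b[0]-(137 if n=="top" else 239))<8: obs[n]=m["pixels"].astype(np.uint8)
def mk(n,v):
    im=np.zeros((384*4,512*4),np.uint8);h=cv2.convexHull(((proj(n,box(v))+.5)*4).astype(np.float32)).astype(np.int32);cv2.fillConvexPoly(im,h,255);return cv2.resize(im,(512,384),interpolation=cv2.INTER_AREA)/255
from scipy.optimize import minimize
for ns in (["top"],["top","side"],["side"]):
    c=lambda v:sum(np.abs(mk(n,v)-obs[n]).sum() for n in ns)
    t=minimize(c,[.45,.237,-1.95+np.pi],method="Nelder-Mead",options=dict(initial_simplex=[[.45,.237,1.2],[.46,.237,1.2],[.45,.247,1.2],[.45,.237,1.3]]));print(ns,t.x,t.fun,obs[ns[0]].sum())
E
```

```text
[ 0.5196 -0.1846  0.2935  0.0714  0.9881]
[[[-0.3, -0.5], [0.6, 0.9], [-0.3, 0.5], [0.7, 0.9], [-0.0, 0.0], [0.4, 0.2], [-0.0, 0.1], [0.8, 0.2]], [[-1.1, 0.1], [-0.7, 0.1], [-0.5, 0.2], [0.4, 0.5], [-0.8, -0.1], [0.3, -0.1], [-0.5, 0.4], [-0.5, 1.0]]]
[[0.5665, -0.1496, 0.056], [0.4612, -0.1814, 0.056], [0.5871, -0.2179, 0.056], [0.4818, -0.2497, 0.056], [0.5929, -0.306, 0.086], [0.5258, -0.3263, 0.086], [0.6085, -0.1504, 0.1335], [0.5926, -0.0978, 0.05]]
['top'] [0.45023133 0.24059327 1.1777984 ] 63.24313725490196 832Traceback (most recent call last):
  File "<stdin>", line 32, in <module>
    res = _minimize_neldermead(fun, x0, args, callback, bounds=bounds,
                               **options)
    fsim[k] = func(sim[k])
              ~~~~^^^^^^^^
    fx = function(np.copy(x), *(wrapper_args + args))
  File "<stdin>", line 31, in <lambda>
  File "<stdin>", line 31, in <genexpr>
KeyError: 'side'
```

The fit residuals are under about 1 px. The vice is at (0.520, -0.185) with yaw 0.294 and opening 71 mm. The lever is at about 0.99 rad, and the tube is at (0.450, 0.2405) with yaw 1.178, long axis 145 mm against 140 nominal. I'll write a planner that gives the numbers to type.

```bash
cat > plan.py <<'E'
import sys,json
from h import *
V=np.array([.5196,-.1846]);A=.2935
def vw(x,y,z): c,s=np.cos(A),np.sin(A); return [V[0]+c*x-s*y,V[1]+s*x+c*y,z]
def plan(targets):
    s=ctrl.state();p=s["tool_pos"];R=s["tool_rot"];yaw=np.arctan2(R[1,0],R[0,0])
    print("at",p.round(4),round(yaw,4))
    for (q,w) in targets:
        q=np.array(q);dw=(w-yaw+np.pi)%(2*np.pi)-np.pi
        n=int(np.ceil(max(np.linalg.norm(q-p)/.24,abs(dw)/.72,1e-9)))
        p0,y0=p,yaw
        for i in range(1,n+1):
            q1=p0+(q-p0)*i/n; y1=y0+dw*min(1,i/n)
            T=np.array([[np.cos(yaw),np.sin(yaw),0],[np.sin(yaw),-np.cos(yaw),0],[0,0,-1]])
            print("shift",(T.T@(q1-p)/.25).round(3).tolist(),"spin",round(-(y1-yaw)/np.pi,4),"to",q1.round(3),round(y1,3))
            p,yaw=q1,y1
E
python3 - <<'E'
from plan import *
plan([([.25,-.211,.3],1.178),([.45,.2405,.25],1.178),([.45,.2405,.1],1.178)])
E
```

```text
at [ 0.1165 -0.5119  0.3039] 0.2238
shift [0.394, -0.528, 0.008] spin -0.1519 to [ 0.183 -0.361  0.302] 0.701
shift [0.592, -0.288, 0.008] spin -0.1519 to [ 0.25  -0.211  0.3  ] 1.178
shift [0.658, 0.016, 0.067] spin -0.0 to [ 0.317 -0.06   0.283] 1.178
shift [0.658, 0.016, 0.067] spin -0.0 to [0.383 0.09  0.267] 1.178
shift [0.658, 0.016, 0.067] spin -0.0 to [0.45 0.24 0.25] 1.178
shift [-0.0, -0.0, 0.6] spin -0.0 to [0.45 0.24 0.1 ] 1.178
```

```bash

python3 -m inch '[[[0.394,-0.528,0.008],-0.152,-1],[[0.394,-0.528,0.008],-0.152,-1],[[0.394,-0.528,0.008],-0.152,-1],[[0.394,-0.528,0.008],-0.152,-1]]' &&
python3 -m inch '[[[0.592,-0.288,0.008],-0.152,-1],[[0.592,-0.288,0.008],-0.152,-1],[[0.592,-0.288,0.008],-0.152,-1],[[0.592,-0.288,0.008],-0.152,-1]]' &&
python3 -m inch '[[[0.658,0.016,0.067],0,-1],[[0.658,0.016,0.067],0,-1],[[0.658,0.016,0.067],0,-1],[[0.658,0.016,0.067],0,-1]]' &&
python3 -m inch '[[[0.658,0.016,0.067],0,-1],[[0.658,0.016,0.067],0,-1],[[0.658,0.016,0.067],0,-1],[[0.658,0.016,0.067],0,-1]]' &&
python3 -m inch '[[[0.658,0.016,0.067],0,-1],[[0.658,0.016,0.067],0,-1],[[0.658,0.016,0.067],0,-1],[[0.658,0.016,0.067],0,-1],[[0.658,0.016,0.067],0,-1]]'
python3 - <<'E'
from plan import *
print(ctrl.state()["joint_positions"],ctrl.state()["clock"])
plan([([.4502,.2405,.175],1.178),([.4502,.2405,.1],1.178)])
E
```

```text
clock: 1.5
tool_pos: [0.1843, -0.3578, 0.3021]
tool_rot: [[0.76, 0.649, 0.001], [0.649, -0.76, 0.002], [0.001, -0.001, -1.0]]
force: [-0.0, -0.7, -0.2]
finger_gap: 1.004
grip_force: 0.0
clock: 1.9
tool_pos: [0.2507, -0.2079, 0.3005]
tool_rot: [[0.376, 0.927, 0.002], [0.927, -0.376, -0.0], [0.001, 0.001, -1.0]]
force: [-0.2, -0.9, 0.6]
finger_gap: 1.002
grip_force: 0.0
clock: 2.3
tool_pos: [0.3173, -0.0568, 0.283]
tool_rot: [[0.377, 0.926, 0.001], [0.926, -0.377, 0.001], [0.001, 0.001, -1.0]]
force: [0.1, -0.7, -0.2]
finger_gap: 0.996
grip_force: 0.0
clock: 2.7
tool_pos: [0.384, 0.0937, 0.2658]
tool_rot: [[0.378, 0.926, 0.0], [0.926, -0.378, 0.001], [0.001, -0.0, -1.0]]
force: [-0.5, -1.7, -0.6]
finger_gap: 0.999
grip_force: 0.0
clock: 3.2
tool_pos: [0.4501, 0.2425, 0.2485]
tool_rot: [[0.38, 0.925, -0.001], [0.925, -0.38, -0.0], [-0.001, -0.001, -1.0]]
force: [-0.4, 0.0, 0.2]
finger_gap: 0.998
grip_force: 0.0
[ 3.62908597e-01  7.62686080e-03 -5.20538504e-02  1.51225144e+00
 -2.46046766e-06  2.32319530e+00] 3.2
at [0.4501 0.2425 0.2485] 1.1813
shift [-0.007, 0.003, 0.294] spin 0.0011 to [0.45  0.24  0.175] 1.178
shift [0.0, 0.0, 0.3] spin -0.0 to [0.45 0.24 0.1 ] 1.178
```

```bash

python3 -m inch '[[[-0.007,0.003,0.2],0.001,-1],[[-0.007,0.003,0.4],0.001,-1],[[-0.007,0.003,0.594],0.001,-1],[[-0.007,0.003,0.594],0.001,-1],[[-0.007,0.003,0.594],0.001,-1]]' 60 && python3 -m inch '[[[0,0,0],0,1],[[0,0,0],0,1],[[0,0,0],0,1],[[0,0,0],0,1],[[0,0,0],0,1]]' 60 && python3 -m inch '[[[0,0,0],0,1],[[0,0,0],0,1],[[0,0,0],0,1]]' 60
```

```text
clock: 3.7
tool_pos: [0.4487, 0.2375, 0.1009]
tool_rot: [[0.386, 0.922, -0.002], [0.922, -0.386, -0.001], [-0.002, -0.002, -1.0]]
force: [0.4, -0.1, -0.3]
finger_gap: 0.999
grip_force: 0.0
clock: 4.2
tool_pos: [0.4511, 0.2398, 0.1044]
tool_rot: [[0.385, 0.923, 0.004], [0.923, -0.385, 0.003], [0.004, 0.003, -1.0]]
force: [-1.9, 0.1, 6.5]
finger_gap: 0.456
grip_force: 63.7
clock: 4.5
tool_pos: [0.451, 0.2399, 0.1044]
tool_rot: [[0.385, 0.923, 0.004], [0.923, -0.385, 0.003], [0.004, 0.003, -1.0]]
force: [-1.3, 0.7, 7.2]
finger_gap: 0.461
grip_force: 63.7
```

```bash

python3 -m inch '[[[0,0,-0.2],0,1],[[0,0,-0.4],0,1],[[0,0,-0.6],0,1],[[0,0,-0.6],0,1],[[0,0,-0.6],0,1]]'
python3 - <<'E'
from plan import *
plan([(vw(0,-.0157,.23),A),(vw(0,-.0157,.15),A)])
E
```

```text
clock: 5.0
tool_pos: [0.4502, 0.2391, 0.2526]
tool_rot: [[0.385, 0.923, 0.003], [0.923, -0.385, 0.001], [0.002, 0.002, -1.0]]
force: [-0.9, -0.3, -6.4]
finger_gap: 0.458
grip_force: 63.8
at [0.4502 0.2391 0.2526] 1.1758
shift [-0.753, 0.474, 0.045] spin 0.1404 to [0.487 0.02  0.241] 0.735
shift [-0.478, 0.75, 0.045] spin 0.1404 to [ 0.524 -0.2    0.23 ] 0.293
shift [0.0, 0.0, 0.32] spin -0.0 to [ 0.524 -0.2    0.15 ] 0.293
```

```bash

python3 -m inch '[[[-0.753,0.474,-0.15],0.1404,1],[[-0.753,0.474,-0.15],0.1404,1],[[-0.753,0.474,-0.15],0.1404,1],[[-0.753,0.474,-0.15],0.1404,1],[[-0.753,0.474,-0.15],0.1404,1]]' &&
python3 -m inch '[[[-0.478,0.75,0],0.1404,1],[[-0.478,0.75,0],0.1404,1],[[-0.478,0.75,0],0.1404,1],[[-0.478,0.75,0],0.1404,1],[[-0.478,0.75,0],0.1404,1]]'
python3 -m inch '[[[0,0,0],0,1],[[0,0,0],0,1]]'
python3 - <<'E'
from plan import *
plan([(vw(0,-.0157,.16),A),(vw(0,-.0157,.136),A)])
f=ctrl.grab_frame("top");g=ctrl.grab_frame("side")
cv2.imwrite('pics/p1.png',np.hstack([cv2.resize(f[130:260,250:400],(400,347)),cv2.resize(g[80:230,230:380],(400,347))])[:,:,::-1])
E
```

```text
clock: 5.5
tool_pos: [0.4855, 0.0159, 0.2857]
tool_rot: [[0.744, 0.668, -0.005], [0.668, -0.744, -0.002], [-0.005, -0.002, -1.0]]
force: [-0.3, 0.7, -6.1]
finger_gap: 0.461
grip_force: 63.8
clock: 6.0
tool_pos: [0.5222, -0.2038, 0.2839]
tool_rot: [[0.958, 0.285, -0.007], [0.285, -0.958, 0.001], [-0.006, -0.003, -1.0]]
force: [-0.1, 0.7, -4.9]
finger_gap: 0.459
grip_force: 63.9
clock: 6.2
tool_pos: [0.5222, -0.1996, 0.2849]
tool_rot: [[0.958, 0.288, -0.006], [0.288, -0.958, 0.004], [-0.005, -0.006, -1.0]]
force: [-0.0, 0.7, -6.3]
finger_gap: 0.461
grip_force: 63.9
at [ 0.5222 -0.1996  0.2849] 0.2922
shift [0.008, 0.002, 0.5] spin -0.0004 to [ 0.524 -0.2    0.16 ] 0.294
shift [0.0, 0.0, 0.096] spin -0.0 to [ 0.524 -0.2    0.136] 0.294
```

View pics/p1.png

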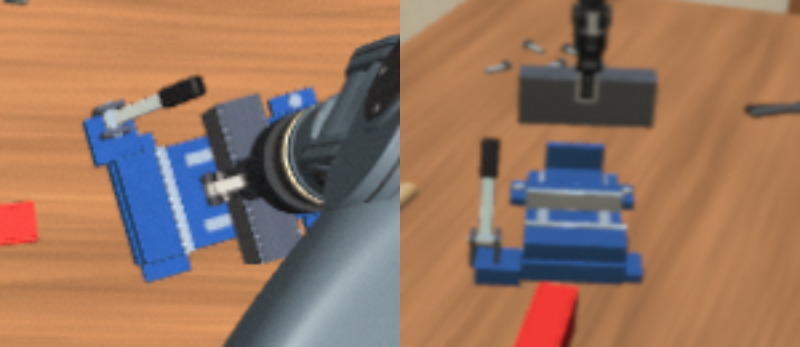

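The picture shows the tube held level, parallel to the jaws and above the gap between them. Now lowering it.

```bash

python3 -m inch '[[[0.008,0.002,0.15],0,1],[[0.008,0.002,0.3],0,1],[[0.008,0.002,0.45],0,1],[[0.008,0.002,0.5],0,1],[[0.008,0.002,0.5],0,1]]' &&
python3 -m inch '[[[0,0,0.03],0,1],[[0,0,0.05],0,1],[[0,0,0.07],0,1],[[0,0,0.08],0,1],[[0,0,0.08],0,1]]'
```

```text
clock: 6.8
tool_pos: [0.5235, -0.1976, 0.1605]
tool_rot: [[0.957, 0.291, -0.006], [0.291, -0.957, 0.003], [-0.005, -0.005, -1.0]]
force: [0.1, 1.3, -5.0]
finger_gap: 0.454
grip_force: 63.5
clock: 7.3
tool_pos: [0.5254, -0.1998, 0.1436]
tool_rot: [[0.957, 0.289, -0.0], [0.289, -0.957, 0.0], [-0.0, -0.0, -1.0]]
force: [-1.0, -0.1, -5.6]
finger_gap: 0.453
grip_force: 63.8
```

```bash

python3 -m inch '[[[0,0,0.01],0,1],[[0,0,0.016],0,1],[[0,0,0.016],0,1]]' && python3 -m inch '[[[0,0,0.006],0,1],[[0,0,0.012],0,1],[[0,0,0.012],0,1]]'&& python3 -m inch '[[[0,0,0.006],0,1],[[0,0,0.008],0,1],[[0,0,0.008],0,1]]'
```

```text
clock: 7.6
tool_pos: [0.5253, -0.1997, 0.1394]
tool_rot: [[0.957, 0.289, -0.0], [0.289, -0.957, 0.0], [-0.0, -0.0, -1.0]]
force: [-1.2, -0.6, -5.3]
finger_gap: 0.456
grip_force: 63.8
clock: 7.9
tool_pos: [0.5253, -0.1997, 0.1363]
tool_rot: [[0.957, 0.289, -0.001], [0.289, -0.957, 0.0], [-0.0, -0.0, -1.0]]
force: [0.3, 0.5, -5.6]
finger_gap: 0.46
grip_force: 63.8
clock: 8.2
tool_pos: [0.5255, -0.1997, 0.1347]
tool_rot: [[0.957, 0.289, 0.0], [0.289, -0.957, -0.0], [0.0, 0.0, -1.0]]
force: [0.9, 0.2, -5.7]
finger_gap: 0.455
grip_force: 63.9
```

```bash

python3 -m inch '[[[0,0,0.006],0,1],[[0,0,0.008],0,1],[[0,0,0.008],0,1]]' && python3 -m inch '[[[0,0,0.006],0,1],[[0,0,0.008],0,1],[[0,0,0.008],0,1]]'
```

```text
clock: 8.5
tool_pos: [0.5254, -0.1998, 0.1345]
tool_rot: [[0.957, 0.289, 0.001], [0.289, -0.957, -0.001], [0.0, 0.001, -1.0]]
force: [-4.7, 2.1, 4.9]
finger_gap: 0.455
grip_force: 65.2
clock: 8.8
tool_pos: [0.5254, -0.1998, 0.1344]
tool_rot: [[0.957, 0.289, 0.001], [0.289, -0.957, -0.001], [0.001, 0.001, -1.0]]
force: [-7.7, 4.1, 12.7]
finger_gap: 0.455
grip_force: 66.1
```

```bash

python3 -m inch '[[[0,0,-0.012],0,0.5],[[0,0,-0.012],0,0],[[0,0,-0.012],0,-0.5],[[0,0,-0.012],0,-0.6],[[0,0,-0.012],0,-0.6]]' &&
python3 -m inch '[[[0,0,-0.12],0,-0.7],[[0,0,-0.3],0,-0.7],[[0,0,-0.44],0,-0.7],[[0,0,-0.44],0,-0.7],[[0,0,-0.44],0,-0.7]]'
python3 - <<'E'
from plan import *
H=-.066-.0714-.006
plan([(vw(0,H-.045,.24),A),(vw(0,H-.045,.135),A)])
E
```

```text
clock: 9.3
tool_pos: [0.5257, -0.1999, 0.1337]
tool_rot: [[0.957, 0.289, 0.0], [0.289, -0.957, -0.0], [0.0, 0.0, -1.0]]
force: [-0.6, -0.0, 0.9]
finger_gap: 0.799
grip_force: 0.0
clock: 9.8
tool_pos: [0.5263, -0.2002, 0.2452]
tool_rot: [[0.957, 0.289, 0.003], [0.289, -0.957, -0.002], [0.002, 0.002, -1.0]]
force: [1.0, -0.4, -0.6]
finger_gap: 0.856
grip_force: 0.0
at [ 0.5263 -0.2002  0.2452] 0.2936
shift [-0.008, 0.686, 0.021] spin 0.0 to [ 0.574 -0.365  0.24 ] 0.294
shift [0.0, 0.0, 0.42] spin -0.0 to [ 0.574 -0.365  0.135] 0.294
```

```bash

python3 -m inch '[[[-0.008,0.2,0],0,1],[[-0.008,0.4,0],0,1],[[-0.008,0.6,0],0,1],[[-0.008,0.686,0.02],0,1],[[-0.008,0.686,0.02],0,1]]' 100 &&
python3 -m inch '[[[0,0,0.15],0,1],[[0,0,0.3],0,1],[[0,0,0.43],0,1],[[0,0,0.43],0,1],[[0,0,0.43],0,1]]'
python3 - <<'E'
from plan import *
print(ctrl.state()["force"])
H=-.066-.0714-.006
plan([(vw(0,H-.017,.134),A)])
f=ctrl.grab_frame("top");g=ctrl.grab_frame("side")
cv2.imwrite('pics/p2.png',np.hstack([cv2.resize(f[130:260,250:400],(400,347)),cv2.resize(g[100:220,230:350],(400,347))])[:,:,::-1])
E
```

```text
clock: 10.3
tool_pos: [0.5722, -0.3673, 0.2335]
tool_rot: [[0.958, 0.286, -0.005], [0.286, -0.958, 0.003], [-0.004, -0.004, -1.0]]
force: [0.3, -0.4, 0.7]
finger_gap: 0.008
grip_force: 0.0
clock: 10.8
tool_pos: [0.5722, -0.3629, 0.1297]
tool_rot: [[0.957, 0.29, -0.003], [0.29, -0.957, 0.003], [-0.002, -0.004, -1.0]]
force: [0.2, 0.2, 1.0]
finger_gap: -0.001
grip_force: 0.0
[0.20285259 0.18830066 0.96430602]
at [ 0.5722 -0.3629  0.1297] 0.2943
shift [0.005, -0.102, -0.017] spin 0.0003 to [ 0.566 -0.338  0.134] 0.293
```

View pics/p2.png

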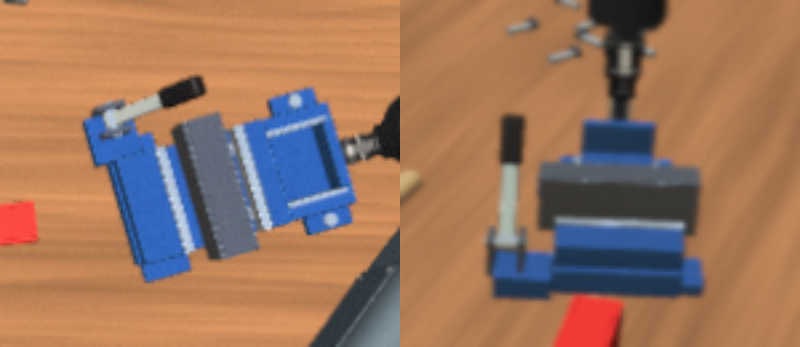

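The tube is standing on the bed between the jaws and centred, and the fingers are behind the handle. Starting the push.

```bash

python3 -m inch '[[[0.005,-0.04,-0.01],0,1],[[0.005,-0.08,-0.01],0,1],[[0.005,-0.1,-0.01],0,1],[[0.005,-0.12,-0.01],0,1],[[0.005,-0.12,-0.01],0,1]]' &&
python3 -m inch '[[[0,-0.02,0],0,1],[[0,-0.03,0],0,1],[[0,-0.04,0],0,1],[[0,-0.05,0],0,1],[[0,-0.06,0],0,1]]' &&
python3 -m inch '[[[0,-0.012,0],0,1],[[0,-0.024,0],0,1],[[0,-0.036,0],0,1],[[0,-0.048,0],0,1]]'
python3 - <<'E'
from plan import *
s=ctrl.state();print(s["force"]); c=np.array([np.cos(A),np.sin(A)]);d=s["tool_pos"][:2]-V;print("vice",c@d,-c[1]*d[0]+c[0]*d[1])
E
```

```text
clock: 11.4
tool_pos: [0.5664, -0.3361, 0.1352]
tool_rot: [[0.957, 0.289, 0.003], [0.289, -0.957, -0.004], [0.002, 0.004, -1.0]]
force: [1.8, -3.3, 1.9]
finger_gap: 0.0
grip_force: 1.6
clock: 11.9
tool_pos: [0.5625, -0.3235, 0.1352]
tool_rot: [[0.958, 0.288, 0.004], [0.288, -0.958, -0.006], [0.002, 0.006, -1.0]]
force: [1.7, -5.2, 0.4]
finger_gap: -0.002
grip_force: 3.3
clock: 12.3
tool_pos: [0.5594, -0.3133, 0.1352]
tool_rot: [[0.958, 0.287, 0.005], [0.287, -0.958, -0.009], [0.002, 0.01, -1.0]]
force: [3.1, -10.0, -0.3]
finger_gap: 0.002
grip_force: 4.9
[  3.0683154  -10.02702483  -0.26158725]
vice 0.0008434490396258881 -0.13473288608185047
```

```bash

python3 -m inch '[[[0,-0.01,0],0,1],[[0,-0.02,0],0,1],[[0,-0.03,0],0,1],[[0,-0.03,0],0,1]]' && python3 -m inch '[[[0,-0.008,0],0,1],[[0,-0.016,0],0,1],[[0,-0.02,0],0,1],[[0,-0.02,0],0,1]]' && python3 -m inch '[[[0,-0.008,0],0,1],[[0,-0.016,0],0,1],[[0,-0.02,0],0,1],[[0,-0.02,0],0,1]]'
```

```text
clock: 12.7
tool_pos: [0.557, -0.3056, 0.1352]
tool_rot: [[0.958, 0.288, 0.004], [0.288, -0.958, -0.008], [0.002, 0.008, -1.0]]
force: [3.2, -8.2, 0.9]
finger_gap: 0.001
grip_force: 4.2
clock: 13.1
tool_pos: [0.5567, -0.3047, 0.1354]
tool_rot: [[0.958, 0.286, 0.007], [0.286, -0.958, -0.016], [0.002, 0.017, -1.0]]
force: [6.5, -16.4, -4.6]
finger_gap: -0.003
grip_force: 8.7
clock: 13.5
tool_pos: [0.5565, -0.3041, 0.1356]
tool_rot: [[0.959, 0.283, 0.01], [0.284, -0.959, -0.025], [0.002, 0.027, -1.0]]
force: [10.0, -26.1, -9.8]
finger_gap: -0.002
grip_force: 13.6
```

The motion has stalled and the force is rising, so the tube is being squeezed. One small firm push, then a check.

```bash

python3 -m inch '[[[0,-0.008,0],0,1],[[0,-0.014,0],0,1],[[0,-0.014,0],0,1],[[0,-0.014,0],0,1]]' 
python3 - <<'E'
from plan import *
f=ctrl.grab_frame("top");g=ctrl.grab_frame("side")
cv2.imwrite('pics/p3.png',np.hstack([cv2.resize(f[130:260,250:400],(400,347)),cv2.resize(g[100:220,230:350],(400,347))])[:,:,::-1])
E
```

```text
clock: 13.9
tool_pos: [0.5563, -0.3036, 0.1357]
tool_rot: [[0.959, 0.282, 0.012], [0.282, -0.959, -0.031], [0.003, 0.033, -0.999]]
force: [11.3, -33.2, -14.0]
finger_gap: -0.001
grip_force: 17.0
```

View pics/p3.png

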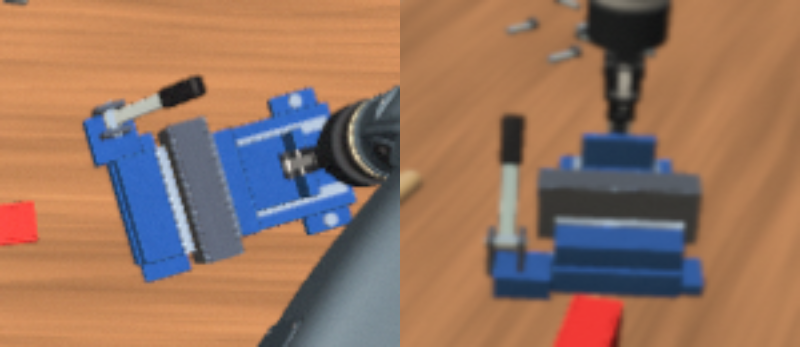

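```bash

python3 -m inch '[[[0,-0.008,0],0,1],[[0,-0.016,0],0,1],[[0,-0.02,0],0,1],[[0,-0.02,0],0,1]]' 
```

```text
clock: 14.4
tool_pos: [0.5561, -0.303, 0.1359]
tool_rot: [[0.96, 0.279, 0.015], [0.28, -0.959, -0.04], [0.003, 0.043, -0.999]]
force: [15.6, -43.0, -20.3]
finger_gap: 0.002
grip_force: 21.9
```

Squeezed at about 46 N with no further travel. Backing off, then rising.

```bash

python3 -m inch '[[[0,0.05,0],0,1],[[0,0.1,0],0,1],[[0,0.16,0],0,1],[[0,0.16,0],0,1],[[0,0.16,0],0,1]]' &&
python3 -m inch '[[[0,0,-0.2],0,1],[[0,0,-0.4],0,1],[[0,0,-0.5],0,1],[[0,0,-0.5],0,1],[[0,0,-0.5],0,1]]'
python3 - <<'E'
from plan import *
from scipy.optimize import least_squares
f=ctrl.grab_frame("top");g=ctrl.grab_frame("side")
cv2.imwrite('pics/p4.png',np.hstack([cv2.resize(f[150:230,270:362],(400,347),interpolation=2),cv2.resize(g[120:210,240:330],(400,347),interpolation=2)])[:,:,::-1])
plan([(vw(.095,0,.25),A)])
E
```

```text
clock: 14.9
tool_pos: [0.5614, -0.322, 0.1329]
tool_rot: [[0.957, 0.289, -0.002], [0.289, -0.957, 0.002], [-0.001, -0.003, -1.0]]
force: [-0.4, 0.1, -0.2]
finger_gap: 0.004
grip_force: 0.0
clock: 15.4
tool_pos: [0.5622, -0.3219, 0.2595]
tool_rot: [[0.957, 0.29, 0.001], [0.29, -0.957, -0.0], [0.001, 0.0, -1.0]]
force: [0.5, 0.5, 0.1]
finger_gap: -0.001
grip_force: 0.0
at [ 0.5613 -0.3218  0.2566] 0.2943
shift [0.379, -0.573, 0.027] spin 0.0003 to [ 0.611 -0.157  0.25 ] 0.294
```

View pics/p4.png

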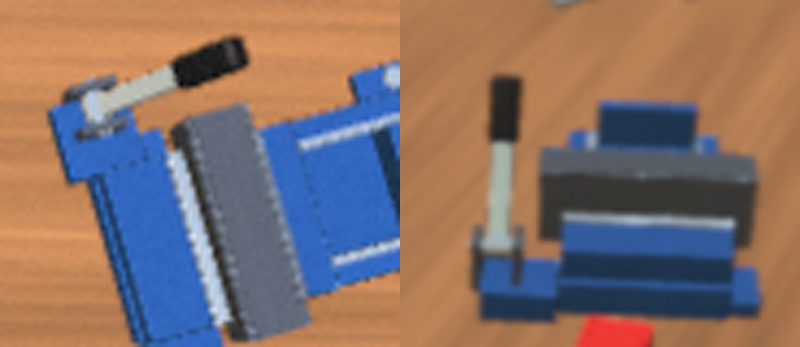

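The tube is flat against both jaws, and the lever is still raised (grip at about (210,62) in the left pane). Next I'll press the lever.

```bash

python3 -m inch '[[[0.379,-0.57,0],0,1],[[0.379,-0.57,0],0,1],[[0.379,-0.57,0],0,1],[[0.379,-0.57,0],0,1],[[0.379,-0.57,0],0,1]]' && python3 -m inch '[[[0,0,0],0,1],[[0,0,0],0,1]]'
python3 - <<'E'
from plan import *
plan([(vw(.095,-.004,.24),A),(vw(.095,-.012,.2),A),(vw(.095,-.03,.126),A)])
E
```

```text
clock: 16.0
tool_pos: [0.6111, -0.1549, 0.256]
tool_rot: [[0.956, 0.294, -0.004], [0.294, -0.956, 0.003], [-0.003, -0.004, -1.0]]
force: [0.1, 0.3, -0.6]
finger_gap: 0.004
grip_force: 0.0
clock: 16.2
tool_pos: [0.6107, -0.1599, 0.2573]
tool_rot: [[0.958, 0.288, -0.002], [0.288, -0.958, 0.0], [-0.002, -0.001, -1.0]]
force: [-0.7, 0.5, 0.7]
finger_gap: -0.001
grip_force: 0.0
at [ 0.6107 -0.1599  0.2573] 0.2925
shift [0.003, 0.005, 0.069] spin -0.0003 to [ 0.612 -0.161  0.24 ] 0.293
shift [0.0, 0.032, 0.16] spin -0.0 to [ 0.614 -0.169  0.2  ] 0.293
shift [-0.0, 0.072, 0.296] spin -0.0 to [ 0.619 -0.186  0.126] 0.293
```

```bash

python3 -m inch '[[[0.003,0.005,0.07],0,1],[[0.003,0.013,0.11],0,1],[[0.003,0.021,0.15],0,1],[[0.003,0.029,0.19],0,1],[[0.003,0.037,0.23],0,1]]' && python3 -m inch '[[[0,0.018,0.075],0,1],[[0,0.036,0.15],0,1],[[0,0.054,0.2],0,1],[[0,0.072,0.25],0,1],[[0,0.072,0.27],0,1]]'&& python3 -m inch '[[[0,0,0.02],0,1],[[0,0,0.03],0,1],[[0,0,0.03],0,1]]'
```

```text
clock: 16.7
tool_pos: [0.6182, -0.1795, 0.2114]
tool_rot: [[0.959, 0.282, 0.015], [0.283, -0.959, -0.028], [0.007, 0.031, -0.999]]
force: [-1.2, -24.4, 25.4]
finger_gap: -0.001
grip_force: 15.4
clock: 17.2
tool_pos: [0.6228, -0.1945, 0.1389]
tool_rot: [[0.96, 0.28, 0.012], [0.281, -0.96, -0.012], [0.008, 0.015, -1.0]]
force: [0.5, 0.1, 1.1]
finger_gap: 0.002
grip_force: 1.1
clock: 17.5
tool_pos: [0.6205, -0.1881, 0.1305]
tool_rot: [[0.958, 0.288, 0.003], [0.288, -0.958, -0.008], [0.0, 0.008, -1.0]]
force: [-3.5, -6.5, 14.9]
finger_gap: -0.0
grip_force: 7.5
```

```bash

python3 -m inch '[[[0,0,0.01],0,1],[[0,0,0.02],0,1],[[0,0,0.02],0,1],[[0,0,0.02],0,1]]' && python3 -m inch '[[[0,0,0.006],0,1],[[0,0,0.012],0,1],[[0,0,0.012],0,1]]'
```

```text
clock: 17.9
tool_pos: [0.6205, -0.188, 0.1302]
tool_rot: [[0.958, 0.288, 0.005], [0.288, -0.958, -0.01], [0.002, 0.01, -1.0]]
force: [-10.8, -3.5, 29.5]
finger_gap: 0.003
grip_force: 14.9
clock: 18.2
tool_pos: [0.6205, -0.188, 0.1301]
tool_rot: [[0.958, 0.288, 0.006], [0.288, -0.958, -0.01], [0.002, 0.011, -1.0]]
force: [-14.3, -2.6, 38.7]
finger_gap: 0.002
grip_force: 19.4
```

The lever is hard against its stop. I'll lift clear and check.

```bash

python3 -m inch '[[[0,0,-0.1],0,1],[[0,0,-0.3],0,1],[[0,0,-0.5],0,1],[[0,0,-0.7],0,1],[[0,0,-0.7],0,1]]' && python3 -m inch '[[[0.1,0.5,0],0,1],[[0.1,0.5,0],0,1],[[0.1,0.5,0],0,1],[[0.1,0.5,0],0,1]]'
python3 - <<'E'
from plan import *
f=ctrl.grab_frame("top");g=ctrl.grab_frame("side")
cv2.imwrite('pics/p5.png',np.hstack([cv2.resize(f[110:250,230:392],(400,347),interpolation=2),cv2.resize(g[120:210,240:330],(400,347),interpolation=2)])[:,:,::-1])
P=[vw(.095,-.038,.05),vw(.095,-.063,.058)]+[vw(x,y,.09) for x in(-.07,.07) for y in(-.02,.02)]
print(((proj("top",P)-[230,110])*400/162).round(0).tolist(),((proj("side",P)-[240,120])*400/90).round(0).tolist())
E
```

```text
clock: 18.7
tool_pos: [0.6219, -0.1848, 0.3018]
tool_rot: [[0.957, 0.29, 0.012], [0.29, -0.957, -0.004], [0.01, 0.007, -1.0]]
force: [0.6, -0.8, 1.0]
finger_gap: 0.001
grip_force: 0.0
clock: 19.1
tool_pos: [0.6804, -0.3004, 0.2855]
tool_rot: [[0.958, 0.286, -0.008], [0.287, -0.958, 0.004], [-0.006, -0.006, -1.0]]
force: [-0.3, -1.0, -1.7]
finger_gap: -0.003
grip_force: 0.0
[[241.0, 135.0], [264.0, 128.0], [276.0, 284.0], [240.0, 295.0], [239.0, 157.0], [204.0, 166.0]] [[103.0, 205.0], [105.0, 177.0], [353.0, 177.0], [356.0, 207.0], [140.0, 167.0], [137.0, 197.0]]
```

View pics/p5.png

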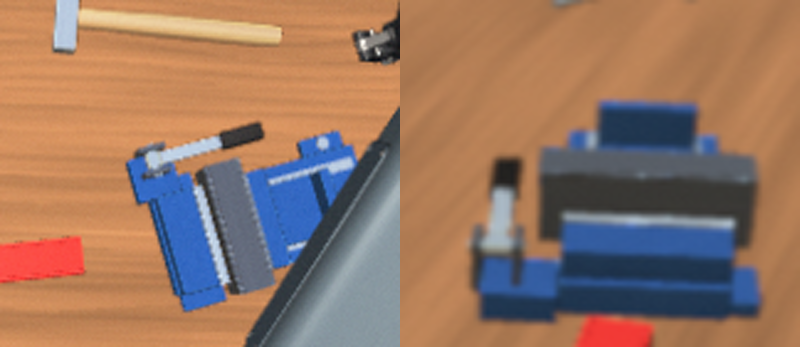

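After correcting my crop's vertical scale (3.86, not 4.44), the lever lies where a fully pressed lever should be, with its end at (263,128) against a predicted (264,128). The tube sits at the clamped pose and the robot is clear.

```bash
python3 -c "
from plant import ctrl
print(ctrl.sign_off())"
```

```text
the job is handed in; nothing more can be done
None
```

The long tube is clamped centred in the vice: I squeezed it at about 46 N, then pressed the lock lever to its stop. I handed the job in at about 19 s; no verdict came back.

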